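# Pin the inspection tray level

### The job

On the grey tilt stand, press the raised yellow-marked edge of the inspection tray down until it meets its stop and lies level, which lines up the cross-hole in its shaft. Then take the orange-headed locking pin from the wooden rack, push it down fully home through the brass funnel on the stand, and let go.

Things in the scene. Friction and masses are not known exactly. Their poses are not given: they have to be found in the camera images.
- tray (a joint): Tilt (rad) of the tray and its 32 mm steel shaft. 0 = level, against a firm stop: the shaft's 16 mm cross-hole then stands upright under the brass funnel. Starts at 0.5 to 0.8, yellow-marked edge raised. A friction hinge (0.18 N m; 3 to 6 N at the pad) holds it where left. The white, cork-faced tray is 140 mm (across the shaft) by 110 mm.
- tray_pad (a point): Centre of the yellow pad (26 by 50 mm) on top of the tray's raised edge, 15 mm in from that edge: where to press down. It turns with the tray. With the tray level it lies at x = -55, y = +125, z = -28 mm in the axes of hole_mouth, 77 mm above the table.
- hole_mouth (a point): Centre of the brass funnel's rim on top of the grey stand (60 by 60 mm, fixed; place and yaw vary), 105 mm above the table; z up, y along the shaft towards the tray. The funnel narrows from 29 mm to a 16 mm upright hole that runs on through the shaft (its axis 40 mm below the rim) to 69 mm below the rim.
- pin_head (a point): In the pin's orange grip (upright, 24 mm dia, 45 tall), 20 mm below its top, 30 above the underside of its 42 mm collar; a 10 mm shank reaches 75 mm below the collar; 90 g. Hangs by the collar in a fixed wooden rack 190x64x85 mm; x axis along the row of 3 pins, 60 mm apart, order varies; blue (too thick) and black (too short) are not wanted. Home: collar on the brass rim.

How it is judged:
On the way, in this order (a step that is already met when the one before it is completed fails the run):
1. the tray is pressed down level, before the pin goes in (value of joint tray below 0.14 rad and distance between pin_head and hole_mouth above 0.06 m), for 0.2 s.
2. the orange-headed pin is pushed home through the stand (value of joint tray below 0.14 rad and horizontal distance between pin_head and hole_mouth below 0.015 m and z of pin_head in the frame of hole_mouth below 0.04 m and angle between pin_head's own z axis and vertical below 0.17 rad), for 0.2 s.
At the end, for the whole second after the job is handed in: The tray is level within 8 degrees; the orange-headed pin stands in the funnel, upright within 10 degrees, its grip within 15 mm sideways of the funnel's centre and its collar within 10 mm of the brass rim (all of step 2); the robot touches nothing.
It also fails if it takes over 53 s, if anything falls off the work surface, if the arm or the gripper's body presses on something with over 40 N, if the wrist force passes 120 N, or if a joint passes its speed limit or range.

### The arm

A 7-joint arm with a two-finger parallel gripper is mounted at the origin on the work surface. World frame = base frame: x ahead of the robot, y to its left, z up, the work surface at z = 0. Lengths are in m, angles in rad, forces in N, time in s.
With the tool pointing down it reaches from about 0.4 to 0.85 m from the base axis. Payload 4.5 kg.
Tool frame: the origin (TCP) lies on the centre line of the jaws, within the pads' length; the fingertips stand 8 mm ahead of it and the grasp point (between the pads) lies 11 mm behind it; z points along the fingers, x is the direction in which the jaws open and shut, and the axes are right-handed (so a half turn about z gives the same grasp; the last joint's range is limited). The gripper opens to 88 mm and grips with 3 to 60 N. Pads are 18 mm wide; open, the fingers measure 123 mm over their backs; the gripper's body (75 mm by 187 mm) begins 45 mm behind the grasp point.
Start: joints at [-1.071, 0.689, -0.195, 1.565, 0.157, 0.902, -0.215], TCP at [0.281, 0.558, 0.247] pointing down, gripper open.
Joint ranges: [-3.01, 3.01], [-0.46, 2.08], [-1.47, 1.51], [0.13, 2.56], [-1, 4.14], [0.04, 2.09], [-2.66, 2.66]. Speed limits (rad/s): [2.57, 2.57, 3.14, 3.14, 3.14, 3.14, 3.14].

### API

Orientations are given as a unit quaternion [x, y, z, w].
In Python, from plant import r gives the robot as it stands.
- The arm moves only by the shell command python3 -m pendant 'ROWS' [FORCE]. ROWS is JSON, a list of rows, each a list of 3 entries, a list of its own where there are three numbers: the turn, a rotation vector about the tool's x, y, z in rad, then the shift along the tool's x, y, z in m, then the opening, from 0 (shut) to 1 (fully open). In form: [[[wx, wy, wz], [tx, ty, tz], claw], ...]. A call has 1 to 10 rows; each row is the pose to reach, as a shift and turn from the pose commanded when the call began, along the tool's axes at that moment; what a row does not reach only later rows make up. A row lasts 1/10 s, in which the tool goes at most 50 mm and 8.59 degrees, less where a joint would pass 70% of its speed; a pose out of reach is approached as far as the arm can. A call with a gripper value outside its range is refused whole. The fingers move at their own pace and stop on an object; FORCE is the grip in N (left out, the last holds). Time passes only in rows, so rows that repeat a pose let the fingers close. It gives the time, the measured TCP pose, the force and the opening at its end, in the units of the state.
- r.get_state(): the state, without advancing time (a new reading comes with each control period).
- r.snapshot(name): name is "scene" or "top" or "wrist"; returns a dict with "image" (480x640x3 uint8, red, green, blue), "mtx" (3x3 intrinsics, pixels), "R" (3x3) and "t" (3): a world point X has camera coordinates R X + t; the wrist camera has in their place "T_tool_cam" (4x4, takes a point from camera to tool coordinates, whose origin is the TCP and whose axes are the tool frame's). Camera axes: x right, y down, z forward; pixel columns grow to the right and rows downward; lengths in m; the calibration is good to about 2 mm. The wrist camera is an equidistant fisheye: a pixel r from the principal point sees the ray r / f radians off the axis. A picture is of the moment at which its call begins: read the wrist's pose just before it. There is no depth.
- r.finish_job(): hands the job in, once; it reports no verdict.
The state is a dict: "clock": time; "q": joint angles; "qd": joint speeds; "joint_torque": joint torques, N m; "tool_pos": TCP position; "eef_rot": TCP orientation; "contact_force": force on the tool from outside, world axes, zero at the start; "moment": the same for the moment, N m; "opening": opening from 0.0 (shut) to 1.0 (fully open).
Only numpy, scipy, OpenCV 4.12 (cv2) and the standard library are available. Lean on these libraries where they do the work, as an engineer would, in place of code of your own. Each camera call takes 0.05 s, during which the arm holds its last target. There are 200 camera calls.

## Working session

There is one attempt and no reset: what is moved stays moved. The work goes in short steps, Python scripts to look and compute and a shell command to move; the robot and the scene stay as the last step left them, time stands still between calls to the robot, and variables do not carry over. Pictures are saved under pics/ and viewed, about 8 in all and at most 12, crops included, and the job is handed in when it is done.

```bash
ls; mkdir -p pics
python3 - <<'E'
from plant import r
import cv2,json,numpy as np,pickle
s=r.get_state();print({k:np.round(v,3).tolist() for k,v in s.items()})
d={}
for n in("scene","top"):
    p=r.snapshot(n);d[n]=p;cv2.imwrite(f"pics/{n}0.png",p["image"][:,:,::-1])
    print(n,{k:np.round(v,3).tolist() for k,v in p.items() if k!="image"})
pickle.dump(d,open("d0.pkl","wb"))
E
```

```text
pics
{'clock': 0.0, 'q': [-1.071, 0.69, -0.195, 1.566, 0.157, 0.903, -0.215], 'qd': [-0.0, -0.0, -0.0, -0.001, -0.003, -0.001, -0.0], 'joint_torque': [0.0, -52.755, -1.266, -15.343, -0.053, 0.006, 0.0], 'tool_pos': [0.28, 0.558, 0.246], 'eef_rot': [0.851, 0.525, -0.001, 0.001], 'contact_force': [0.119, -0.17, 0.551], 'moment': [-0.017, -0.012, 0.007], 'opening': 1.001}
scene {'mtx': [[522.479, 0.0, 325.348], [0.0, 522.479, 245.858], [0.0, 0.0, 1.0]], 'R': [[0.106, 0.994, -0.007], [0.664, -0.077, -0.744], [-0.74, 0.074, -0.668]], 't': [-0.087, -0.251, 1.392]}
top {'mtx': [[545.451, 0.0, 318.275], [0.0, 545.451, 238.449], [0.0, 0.0, 1.0]], 'R': [[-0.03, -0.999, -0.043], [-0.994, 0.034, -0.103], [0.104, 0.04, -0.994]], 't': [0.079, 0.547, 0.978]}
```

View pics/scene0.png

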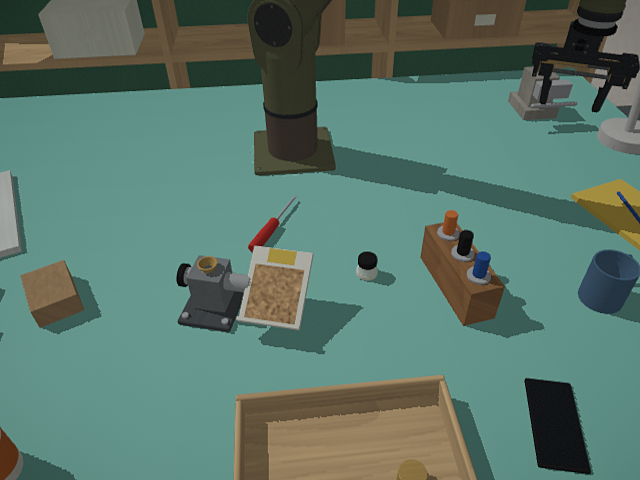

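View pics/top0.png

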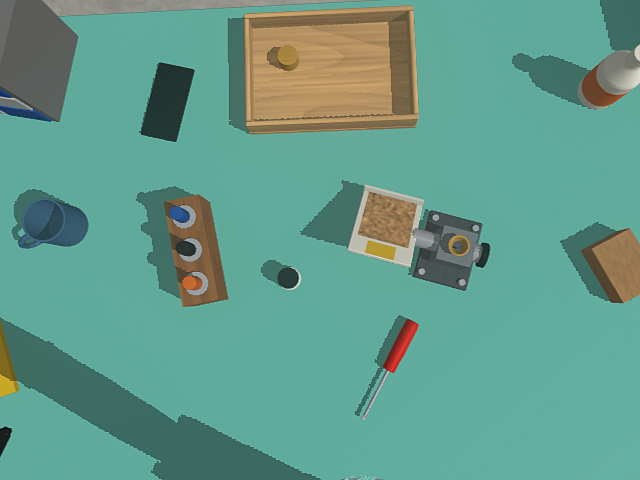

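The scene view shows the orange pin at about (450,222), the nearest of the row to the robot. The funnel is at (207,263) and the yellow pad at (281,256), on the raised edge towards the robot. In the top view they are at about (192,283), (459,245) and (380,250).

```bash
cat > h.py <<'E'
import cv2,numpy as np
def ray(p,uv):
    K=p["mtx"];d=p["R"].T@np.linalg.solve(K,[uv[0],uv[1],1.]);c=-p["R"].T@p["t"]
    return c,d/np.linalg.norm(d)
def tri(rs):
    A=np.zeros((3,3));b=np.zeros(3)
    for c,d in rs:
        P=np.eye(3)-np.outer(d,d);A+=P;b+=P@c
    X=np.linalg.solve(A,b);return X,[np.linalg.norm((np.eye(3)-np.outer(d,d))@(X-c)) for c,d in rs]
def onz(rr,z):
    c,d=rr;return c+d*(z-c[2])/d[2]
def proj(p,X):
    v=p["mtx"]@(p["R"]@X+p["t"]);return v[:2]/v[2]
def blob(img,lo,hi,box):
    hsv=cv2.cvtColor(img,cv2.COLOR_RGB2HSV);m=cv2.inRange(hsv,np.array(lo),np.array(hi))
    k=np.zeros_like(m);x0,y0,x1,y1=box;k[y0:y1,x0:x1]=m[y0:y1,x0:x1]
    n,l,s,c=cv2.connectedComponentsWithStats(k)
    i=1+np.argmax(s[1:,4]);
    cn=max(cv2.findContours((l==i).astype(np.uint8),0,2)[0],key=cv2.contourArea)
    return c[i],s[i],cv2.minAreaRect(cn),cn
E
python3 - <<'E'
import pickle;from h import *
d=pickle.load(open("d0.pkl","rb"))
S,T=d["scene"],d["top"]
spec={"orange":((5,170,90),(14,255,255),(430,200,470,245),(175,265,215,300)),
"pad":((20,140,110),(32,255,255),(260,240,305,270),(355,230,405,265)),
"brass":((14,110,60),(28,255,255),(190,250,225,275),(440,230,480,262)),
"blue":((105,150,60),(125,255,255),(465,245,500,285),(160,195,200,230))}
for k,(lo,hi,bs,bt) in spec.items():
    a=blob(S["image"],lo,hi,bs);b=blob(T["image"],lo,hi,bt)
    X,e=tri([ray(S,a[0]),ray(T,b[0])])
    X2,e2=tri([ray(S,a[2][0]),ray(T,b[2][0])])
    print(k,a[0].round(1),a[1],np.round(a[2][1],1),b[0].round(1),b[1],np.round(b[2][1],1),"X",X.round(4),np.round(e,4),"rect",X2.round(4))
    if k=="pad":
        for n,p,c in(("s",S,a),("t",T,b)):print(cv2.boxPoints(c[2]).round(1).tolist())
v=[cv2.resize(S["image"][190:330,170:330],None,fx=2.5,fy=2.5,interpolation=2),cv2.resize(T["image"][180:320,340:500],None,fx=2.5,fy=2.5,interpolation=2),]
w=[cv2.resize(S["image"][190:330,360:520],None,fx=2.5,fy=2.5,interpolation=2),cv2.resize(T["image"][180:320,130:290],None,fx=2.5,fy=2.5,interpolation=2)]
o=np.vstack([np.hstack(v),np.hstack(w)]);cv2.imwrite("pics/c0.png",o[:,:,::-1][:600]);print(o.shape)
E
```

```text
orange [449.7 222.5] [443 211  15  24 274] [12.9 23.7] [191.4 282.7] [182 276  20  14 219] [13. 19.] X [0.4721 0.2748 0.1149] [0.0006 0.0006] rect [0.4724 0.2746 0.1153]
pad [281.3 256.4] [268 249  28  16 340] [26.7 12.8] [380.1 249.8] [365 241  31  19 363] [29.  12.5] X [ 0.5182 -0.0459  0.1043] [0.0001 0.0001] rect [ 0.5182 -0.0459  0.1042]
[[267.3999938964844, 261.20001220703125], [268.8999938964844, 248.5], [295.3999938964844, 251.8000030517578], [293.79998779296875, 264.5]]
[[364.6000061035156, 252.10000610351562], [367.79998779296875, 240.0], [395.79998779296875, 247.5], [392.6000061035156, 259.6000061035156]]
brass [207.1 263.6] [198 257  19  16 214] [15. 18.] [459.  244.7] [448 235  22  21 254] [20.6 20.2] X [ 0.5224 -0.1779  0.1049] [0.0007 0.0007] rect [ 0.5221 -0.1781  0.1026]
blue [480.9 264.4] [473 252  18  26 331] [13.5 26.5] [179.1 214.1] [170 206  19  17 229] [20.1 12.5] X [0.5901 0.2954 0.116 ] [0.0004 0.0004] rect [0.5902 0.2953 0.1155]
(700, 800, 3)
```

```bash
python3 -c "
import cv2;i=cv2.imread('pics/c0.png');cv2.imwrite('pics/c0b.png',cv2.resize(i,(640,480)))"
```

```text
(no output)
```

View pics/c0.png

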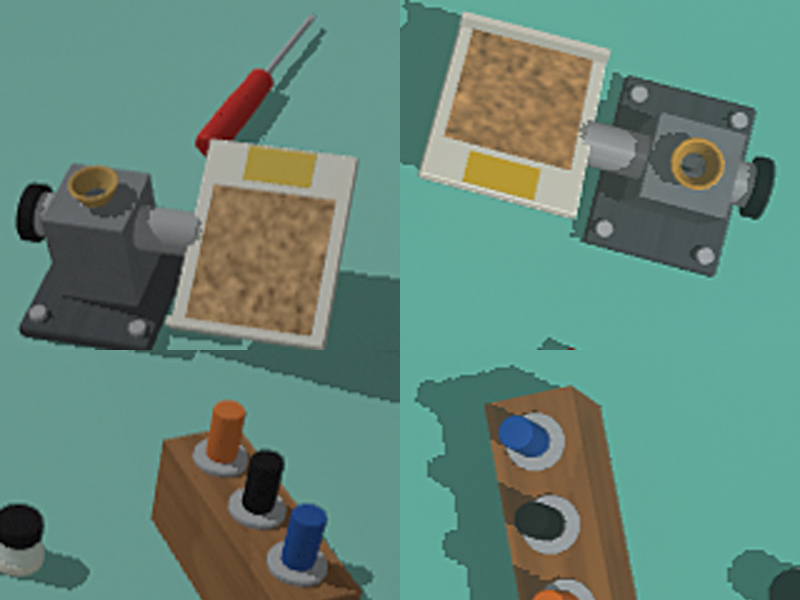

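Checks on the measurements:
- **Pin:** height 0.115, as expected. Orange to blue is 0.120, which also agrees.
- **Funnel:** height 0.105, as expected.
- **Pad:** fits a tilt of about 0.55 rad and a stand yaw of about -16°.

Next I work out the move to above the pad.

```bash
cat > go.py <<'E'
import sys,numpy as np
from plant import r
from scipy.spatial.transform import Rotation as Ro
# go.py x y z jaw_angle_deg
x,y,z,a=map(float,sys.argv[1:5]);a=np.radians(a)
s=r.get_state();R0=Ro.from_quat(s["eef_rot"])
c,n=np.cos(a),np.sin(a)
b=[]
for k in(1,-1):
    G=Ro.from_matrix(np.array([[k*c,k*n,0],[k*n,-k*c,0],[0,0,-1]]).T)
    b.append((R0.inv()*G).as_rotvec())
t=R0.inv().apply(np.array([x,y,z])-s["tool_pos"])
print("turn",[v.round(3).tolist() for v in b],"shift",t.round(4),"q7",round(s["q"][6],2),"pos",np.round(s["tool_pos"],4),"F",np.round(s["contact_force"],1),"t",s["clock"])
E
python3 go.py 0.515 -0.045 0.16 73.4
```

```text
turn [[-0.0, 0.002, -0.176], [0.002, 0.0, 2.966]] shift [-0.4333  0.4803  0.0868] q7 -0.22 pos [0.2805 0.5579 0.246 ] F [-0.7 -0.2 -0.1] t 0.1
```

```bash
python3 -m pendant '[[[0,0,-0.1],[-0.033,0.037,0.005],0],[[0,0,-0.176],[-0.066,0.074,0.01],0],[[0,0,-0.176],[-0.1,0.111,0.015],0],[[0,0,-0.176],[-0.133,0.148,0.02],0],[[0,0,-0.176],[-0.166,0.185,0.025],0],[[0,0,-0.176],[-0.2,0.222,0.03],0],[[0,0,-0.176],[-0.233,0.259,0.035],0],[[0,0,-0.176],[-0.266,0.295,0.04],0],[[0,0,-0.176],[-0.3,0.332,0.045],0],[[0,0,-0.176],[-0.333,0.37,0.05],0]]' 40 | tail -c 700; python3 go.py 0.515 -0.045 0.16 73.4
```

```text
clock: 1.1
tool_pos: [0.4615, 0.0938, 0.1965]
eef_rot: [0.802, 0.598, -0.0, -0.0]
contact_force: [1.0, 0.8, 0.2]
opening: 0.116
turn [[-0.0, 0.0, 0.0], [-0.0, -0.001, -3.141]] shift [-0.1177  0.0909  0.0365] q7 0.64 pos [0.4615 0.0938 0.1965] F [1.  0.8 0.2] t 1.1
```

```bash
python3 -m pendant '[[[0,0,0],[-0.03,0.023,0.01],0],[[0,0,0],[-0.06,0.046,0.02],0],[[0,0,0],[-0.09,0.07,0.03],0],[[0,0,0],[-0.117,0.09,0.037],0],[[0,0,0],[-0.117,0.09,0.037],0],[[0,0,0],[-0.117,0.09,0.037],0]]' | tail -1; python3 go.py 0.505 -0.043 0.085 73.4
python3 - <<'E'
from plant import r
import cv2,pickle
p=r.snapshot("top");cv2.imwrite("pics/t1.png",cv2.resize(p["image"][140:320,300:540],None,fx=2.5,fy=2.5)[:,:,::-1])
E
```

```text
opening: 0.005
turn [[-0.001, -0.0, -0.002], [-0.0, 0.002, 3.14]] shift [-0.0029 -0.0083  0.0744] q7 0.89 pos [ 0.5138 -0.0427  0.1593] F [-0.2  1.   1. ] t 1.7
```

View pics/t1.png

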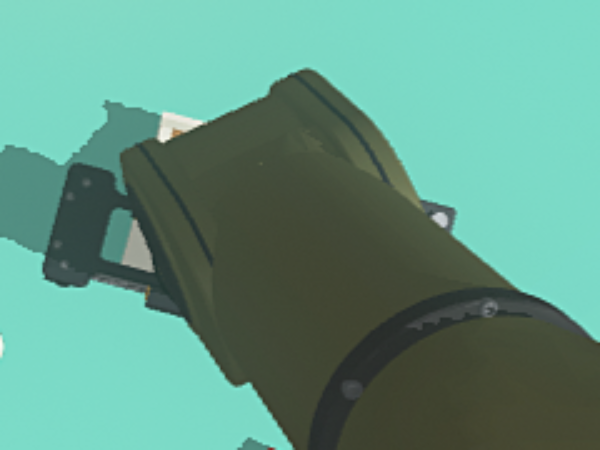

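The arm hides the tray in the top view, so I'll press by force feedback and check the tray afterwards.

```bash
python3 -m pendant '[[[0,0,0],[0,0,0.02],0],[[0,0,0],[0,0,0.04],0],[[0,0,0],[0,-0.001,0.048],0],[[0,0,0],[-0.001,-0.003,0.054],0],[[0,0,0],[-0.001,-0.005,0.06],0],[[0,0,0],[-0.002,-0.007,0.066],0],[[0,0,0],[-0.003,-0.008,0.071],0]]'; python3 go.py 0.505 -0.043 0.085 73.4
```

```text
clock: 2.45
tool_pos: [0.5062, -0.0413, 0.0889]
eef_rot: [0.801, 0.598, 0.001, -0.0]
contact_force: [-0.0, 2.6, 2.8]
opening: 0.007
turn [[0.001, -0.002, 0.002], [0.003, 0.002, -3.14]] shift [-0.0019 -0.0007  0.0039] q7 0.82 pos [ 0.5062 -0.0413  0.0889] F [-0.   2.6  2.8] t 2.45
```

```bash
python3 -m pendant '[[[0,0,0],[0,0,0.003],0],[[0,0,0],[0,0,0.005],0],[[0,0,0],[0,0,0.007],0]]'; python3 -m pendant '[[[0,0,0],[0,0,0.001],0],[[0,0,0],[0,0,0.002],0]]'
```

```text
clock: 2.75
tool_pos: [0.5057, -0.0421, 0.085]
eef_rot: [0.802, 0.598, 0.001, 0.001]
contact_force: [-11.3, 3.6, 61.3]
opening: 0.002
clock: 2.95
tool_pos: [0.5057, -0.0422, 0.0849]
eef_rot: [0.802, 0.598, 0.001, 0.002]
contact_force: [-12.7, 3.6, 70.2]
opening: 0.006
```

It's firmly on the stop at exactly the expected height. I'll back off and move above the orange pin, opening on the way.

```bash
python3 -m pendant '[[[0,0,0],[0,0,-0.02],0],[[0,0,0],[0,0,-0.06],0],[[0,0,0],[0,0,-0.1],0],[[0,0,0],[0,0,-0.12],0]]'|tail -3; python3 go.py 0.472 0.275 0.2 99.9
```

```text
eef_rot: [0.802, 0.597, 0.001, 0.001]
contact_force: [-0.8, -0.2, 0.3]
opening: 0.004
turn [[0.004, 0.001, -0.464], [0.001, -0.005, 2.678]] shift [ 0.2953 -0.1248  0.0021] q7 0.91 pos [ 0.5068 -0.0437  0.2025] F [-0.8 -0.2  0.3] t 3.35
```

```bash
python3 -m pendant '[[[0,0,-0.1],[0.042,-0.018,0],1],[[0,0,-0.2],[0.084,-0.035,0],1],[[0,0,-0.3],[0.126,-0.053,0],1],[[0,0,-0.4],[0.168,-0.071,0],1],[[0,0,-0.464],[0.21,-0.089,0],1],[[0,0,-0.464],[0.252,-0.106,0],1],[[0,0,-0.464],[0.295,-0.125,0],1],[[0,0,-0.464],[0.295,-0.125,0],1],[[0,0,-0.464],[0.295,-0.125,0],1],[[0,0,-0.464],[0.295,-0.125,0],1]]'|tail -3; python3 go.py 0.472 0.275 0.104 99.9
python3 - <<'E'
from plant import r
import cv2,pickle,numpy as np
from h import *
from scipy.spatial.transform import Rotation as Ro
s=r.get_state();w=r.snapshot("wrist");t=r.snapshot("top")
pickle.dump((s,w,t),open("d1.pkl","wb"))
print(w["mtx"],w["T_tool_cam"].round(3))
o=np.hstack([cv2.resize(w["image"],(400,300)),cv2.resize(t["image"][140:320,300:540],(400,300))]);cv2.imwrite("pics/w1.png",o[:,:,::-1])
c,st,_,_=blob(t["image"],(20,140,110),(32,255,255),(340,220,420,290));print("pad",c,onz(ray(t,c),.077))
b=blob(w["image"],(5,170,90),(14,255,255),(0,0,640,480));print("orange",b[0],b[1])
E
```

```text
eef_rot: [0.644, 0.765, -0.001, 0.001]
contact_force: [0.2, -0.3, -0.5]
opening: 0.889
turn [[-0.001, 0.002, -0.001], [0.004, 0.001, 3.141]] shift [0.0016 0.0016 0.0953] q7 0.72 pos [0.4707 0.2734 0.1993] F [ 0.2 -0.3 -0.5] t 4.35
[[371.64829954   0.         320.04572972]
 [  0.         371.64829954 235.53863979]
 [  0.           0.           1.        ]] [[ 1.    -0.001 -0.001 -0.   ]
 [ 0.001  0.966  0.258 -0.065]
 [ 0.001 -0.258  0.966 -0.138]
 [ 0.     0.     0.     1.   ]]
pad [377.25970874 258.        ] [ 0.50621684 -0.04217621  0.077     ]
orange [317.06375962 244.70795163] [ 277  183   91  147 5458]
```

View pics/w1.png

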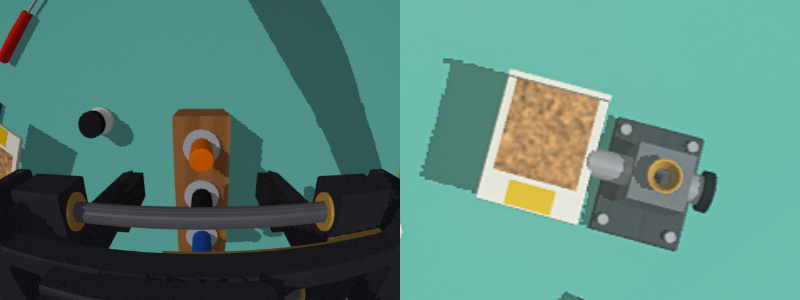

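The tray is level: the pad is at (0.506,-0.042), as predicted. The wrist view shows orange at about (322,250), between the jaws' lines. I'll check the pin position against this third view.

Run:
```python
import pickle
from h import *
from scipy.spatial.transform import Rotation as Ro
s,w,t=pickle.load(open("d1.pkl","rb"))
im=w["image"];print(im[252,322],im[232,322],cv2.cvtColor(im[250:251,322:323],cv2.COLOR_RGB2HSV),im[200,300])
b=blob(im,(5,215,120),(14,255,255),(280,190,370,300));print(b[0],b[1],b[2])
M=np.eye(4);M[:3,:3]=Ro.from_quat(s["eef_rot"]).as_matrix();M[:3,3]=s["tool_pos"];M=M@w["T_tool_cam"]
K=w["mtx"];f=K[0,0]
def wr(uv):
    d=np.array([uv[0]-K[0,2],uv[1]-K[1,2]]);q=np.linalg.norm(d);a=q/f
    v=np.r_[d/q*np.sin(a),np.cos(a)];return M[:3,3],M[:3,:3]@v
x,y,ww,hh=b[1][:4]
# top disc: lower end of the blob, radius ~ half its width
for uv in((b[0]),(x+ww/2,y+hh-ww/2)):print(onz(wr(uv),.135),onz(wr(uv),.115))
d=pickle.load(open("d0.pkl","rb"))
a=blob(d["top"]["image"],(5,170,90),(14,255,255),(175,265,215,300))
sc=blob(d["scene"]["image"],(5,170,90),(14,255,255),(430,200,470,245))
print("tri3",tri([wr(b[0]),ray(d["scene"],sc[0]),ray(d["top"],a[0])]))
print("top disc on z .135:",onz(ray(d["top"],(188.8,283)),.135))
# brass rim again
br=blob(t["image"],(14,110,60),(28,255,255),(440,230,480,262));e=cv2.fitEllipse(cv2.convexHull(br[3]));print(e,onz(ray(t,e[0]),.105))
```

```text
[180  80   0] [131  59   0] [[[ 13 254 182]]] [114  71  36]
[320.86405229 250.80653595] [ 303  222   40   54 1530] ((318.9617614746094, 250.42994689941406), (52.11507797241211, 39.42549133300781), 61.38954162597656)
[0.46841896 0.27298246 0.135     ] [0.47453802 0.27402306 0.115     ]
[0.47128319 0.27472145 0.135     ] [0.47768484 0.27593363 0.115     ]
tri3 (array([0.47319461, 0.2741845 , 0.11632934]), [np.float64(0.0009283273397634899), np.float64(0.0007038359458119525), np.float64(0.0012853449523570276)])
top disc on z .135: [0.47122993 0.27427354 0.135     ]
((458.5758361816406, 244.95846557617188), (20.434316635131836, 20.99571990966797), 115.09877014160156) [ 0.52192563 -0.17787923  0.105     ]
```

All three views agree to about 1 mm: pin at (0.472, 0.2745), funnel at (0.522, -0.178). I'll go down and grasp.

```bash
python3 -m pendant '[[[0,0,0],[0.001,0.001,0.03],1],[[0,0,0],[0.001,0.001,0.06],1],[[0,0,0],[0.001,0.001,0.08],1],[[0,0,0],[0.001,0.001,0.094],1],[[0,0,0],[0.001,0.001,0.094],1]]'|tail -3; python3 go.py 0.472 0.2745 0.105 99.9;  python3 -m pendant '[[[0,0,0],[0,0,0],0],[[0,0,0],[0,0,0],0],[[0,0,0],[0,0,0],0],[[0,0,0],[0,0,0],0],[[0,0,0],[0,0,0],0],[[0,0,0],[0,0,0],0],[[0,0,0],[0,0,0],0],[[0,0,0],[0,0,0],0]]' 40
```

```text
eef_rot: [0.644, 0.765, -0.002, -0.0]
contact_force: [-0.0, -0.4, -0.6]
opening: 0.998
turn [[-0.003, 0.003, -0.001], [0.004, 0.005, 3.141]] shift [-0.0003  0.0015 -0.0008] q7 0.63 pos [0.4705 0.2746 0.1042] F [-0.  -0.4 -0.6] t 4.95
clock: 5.75
tool_pos: [0.4709, 0.2768, 0.1058]
eef_rot: [0.643, 0.766, -0.0, 0.0]
contact_force: [1.1, -1.3, 0.4]
opening: 0.299
```

```bash
python3 -m pendant '[[[0,0,0],[0,0,-0.03],0],[[0,0,0],[0,0,-0.06],0],[[0,0,0],[0,0,-0.09],0],[[0,0,0],[0,0,-0.12],0],[[0,0,0],[0,0,-0.14],0],[[0,0,0],[0,0,-0.14],0]]'
python3 - <<'E'
from plant import r
import cv2,pickle
s=r.get_state();w=r.snapshot("wrist");c=r.snapshot("scene");pickle.dump((s,w,c),open("d2.pkl","wb"))
import numpy as np
o=np.hstack([cv2.resize(w["image"],(400,300)),cv2.resize(c["image"][120:330,340:620],(400,300))]);cv2.imwrite("pics/g1.png",o[:,:,::-1])
E
python3 go.py 0.522 -0.178 0.24 99.9
```

```text
clock: 6.35
tool_pos: [0.4721, 0.278, 0.2483]
eef_rot: [0.643, 0.766, 0.003, 0.001]
contact_force: [0.1, 0.5, -2.6]
opening: 0.262
turn [[-0.0, 0.0, 0.001], [-0.001, -0.0, -3.14]] shift [-0.4565 -0.0282  0.0056] q7 0.76 pos [0.4707 0.2765 0.2454] F [ 0.4  0.1 -1.7] t 6.45
```

View pics/g1.png

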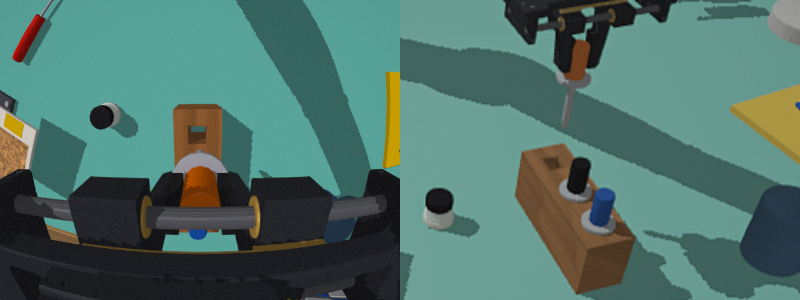

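The orange pin is held upright and clear of the rack: in the scene crop the shank tip is at about (567,127), above the rack's empty hole at (552,160). I'll carry it over to the funnel.

```bash
python3 -m pendant '[[[0,0,0],[-0.03,-0.002,0],0],[[0,0,0],[-0.07,-0.004,0],0],[[0,0,0],[-0.115,-0.007,0],0],[[0,0,0],[-0.16,-0.01,0],0],[[0,0,0],[-0.205,-0.013,0],0],[[0,0,0],[-0.25,-0.016,0],0],[[0,0,0],[-0.295,-0.019,0],0],[[0,0,0],[-0.34,-0.022,0],0],[[0,0,0],[-0.38,-0.024,0],0],[[0,0,0],[-0.41,-0.025,0],0]]'|tail -2;python3 -m pendant '[[[0,0,0],[-0.025,-0.002,0],0],[[0,0,0],[-0.04,-0.002,0],0],[[0,0,0],[-0.046,-0.003,0],0],[[0,0,0],[-0.046,-0.003,0],0],[[0,0,0],[-0.046,-0.003,0],0]]'|tail -2; python3 go.py 0.5215 -0.178 0.15 99.9
python3 - <<'E'
from plant import r
import cv2,pickle,numpy as np
s=r.get_state();w=r.snapshot("wrist");c=r.snapshot("scene");pickle.dump((s,w,c),open("d3.pkl","wb"))
o=np.hstack([cv2.resize(w["image"],(400,300)),cv2.resize(c["image"][140:335,120:380],(400,300))]);cv2.imwrite("pics/g2.png",o[:,:,::-1])
E
```

```text
contact_force: [-0.8, 0.5, -0.9]
opening: 0.258
contact_force: [1.0, 0.6, -1.0]
opening: 0.263
turn [[-0.0, -0.001, 0.004], [0.002, -0.0, -3.138]] shift [-0.0027 -0.0013  0.0956] q7 1.59 pos [ 0.5223 -0.1752  0.2456] F [ 1.   0.6 -1. ] t 7.95
```

View pics/g2.png

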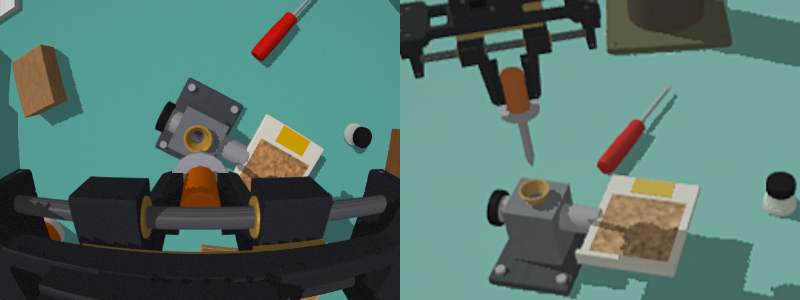

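The shank tip is directly above the funnel: crop (531,165) above the funnel at (538,188). I'll lower it, watching the force.

```bash
python3 -m pendant '[[[0,0,0],[-0.002,-0.001,0],0],[[0,0,0],[-0.002,-0.001,0.015],0],[[0,0,0],[-0.002,-0.001,0.03],0],[[0,0,0],[-0.002,-0.001,0.045],0],[[0,0,0],[-0.002,-0.001,0.06],0],[[0,0,0],[-0.002,-0.001,0.07],0],[[0,0,0],[-0.002,-0.001,0.08],0]]'; python3 go.py 0.5215 -0.178 0.124 99.9
```

```text
clock: 8.75
tool_pos: [0.5219, -0.179, 0.1654]
eef_rot: [0.643, 0.766, 0.0, 0.0]
contact_force: [0.2, -0.5, -1.0]
opening: 0.264
turn [[0.0, -0.0, 0.002], [0.0, 0.0, -3.14]] shift [ 0.001  -0.0003  0.0414] q7 1.51 pos [ 0.5219 -0.179   0.1654] F [ 0.2 -0.5 -1. ] t 8.75
```

```bash
python3 -m pendant '[[[0,0,0],[0,0,0.01],0],[[0,0,0],[0,0,0.018],0],[[0,0,0],[0,0,0.026],0],[[0,0,0],[0,0,0.033],0],[[0,0,0],[0,0,0.038],0]]'; python3 go.py 0.5215 -0.178 0.124 99.9
```

```text
clock: 9.25
tool_pos: [0.5221, -0.1791, 0.1302]
eef_rot: [0.643, 0.766, -0.0, 0.001]
contact_force: [-14.6, 2.0, 64.7]
opening: 0.262
turn [[0.0, 0.002, 0.001], [-0.003, 0.001, -3.14]] shift [ 0.0012 -0.0004  0.0062] q7 1.47 pos [ 0.5221 -0.1791  0.1302] F [-14.6   2.   64.7] t 9.25
```

It made firm contact at 6 mm above the computed seat. I'll ease off and look.

```bash
python3 -m pendant '[[[0,0,0],[0,0,-0.003],0],[[0,0,0],[0,0,-0.005],0],[[0,0,0],[0,0,-0.005],0]]'
python3 - <<'E'
from plant import r
import cv2,pickle,numpy as np
s=r.get_state();w=r.snapshot("wrist");c=r.snapshot("scene");pickle.dump((s,w,c),open("d4.pkl","wb"))
o=np.hstack([cv2.resize(w["image"][120:360,180:500],(400,300)),cv2.resize(c["image"][200:320,150:310],(400,300),interpolation=2)]);cv2.imwrite("pics/g3.png",o[:,:,::-1])
E
```

```text
clock: 9.55
tool_pos: [0.522, -0.1793, 0.1329]
eef_rot: [0.643, 0.766, 0.0, 0.0]
contact_force: [0.0, 0.1, -0.8]
opening: 0.259
```

View pics/g3.png

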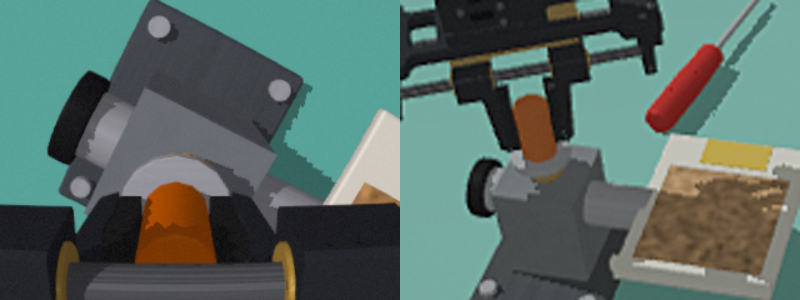

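Run:
```python
import pickle
from h import *
d0=pickle.load(open("d0.pkl","rb"))["scene"]
for n,p,xy,box in(("rack",d0,(.472,.2745),(430,200,470,245)),("lifted",pickle.load(open("d2.pkl","rb"))[2],(.472,.277),(430,120,500,240)),("now",pickle.load(open("d4.pkl","rb"))[2],(.522,-.1785),(190,225,225,275))):
    b=blob(p["image"],(5,170,60),(14,255,255),box)
    x,y,w,h=b[1][:4]
    c,d=ray(p,b[0])
    # height of the point of the axis nearest to rays through centroid / top edge / bottom edge
    def hz(uv):
        c,d=ray(p,uv);k=np.dot(np.array(xy)-c[:2],d[:2])/np.dot(d[:2],d[:2]);return (c+k*d).round(4)
    print(n,b[1],hz(b[0]),"top",hz((x+w/2,y)),"bot",hz((x+w/2,y+h)))
```

```text
rack [443 211  15  24 274] [0.4719 0.2743 0.1147] top [0.4709 0.2719 0.1417] bot [0.4743 0.2798 0.0851]
lifted [455 148  18  28 294] [0.4732 0.2798 0.2496] top [0.4708 0.2742 0.2759] bot [0.4745 0.2827 0.2211]
now [195 238  17  27 335] [ 0.522  -0.1786  0.1352] top [ 0.5211 -0.1741  0.1634] bot [ 0.5231 -0.1837  0.1029]
```

Compared with the rack view, the grip now stands 20 mm higher, so pin_head is about 0.135, which is home. The pin slid about 6 mm in the jaws on the lift, which explains the early contact. I'll seat it again lightly, release and retreat.

```bash
python3 -m pendant '[[[0,0,0],[0,0,0.002],0],[[0,0,0],[0,0,0.0035],0],[[0,0,0],[0,0,0.004],0],[[0,0,0],[0,0,0.004],0]]'; python3 -m pendant '[[[0,0,0],[0,0,0],1],[[0,0,0],[0,0,0],1],[[0,0,0],[0,0,0],1],[[0,0,0],[0,0,0],1],[[0,0,0],[0,0,0],1],[[0,0,0],[0,0,0],1]]'
```

```text
clock: 10.05
tool_pos: [0.522, -0.1792, 0.1306]
eef_rot: [0.643, 0.766, -0.0, 0.001]
contact_force: [-4.7, 1.0, 18.5]
opening: 0.259
clock: 10.65
tool_pos: [0.5217, -0.1792, 0.1286]
eef_rot: [0.643, 0.766, -0.0, -0.0]
contact_force: [-0.7, 0.5, -0.7]
opening: 0.78
```

```bash
python3 -m pendant '[[[0,0,0],[0,0,-0.01],1],[[0,0,0],[0,0,-0.03],1],[[0,0,0],[0,0,-0.07],1],[[0,0,0],[0,0,-0.11],1],[[0,0,0],[0,0,-0.14],1],[[0,0,0],[0.04,0,-0.14],1],[[0,0,0],[0.09,0,-0.14],1],[[0,0,0],[0.14,0,-0.14],1],[[0,0,0],[0.19,0,-0.14],1],[[0,0,0],[0.23,0,-0.14],1]]'; python3 -m pendant '[[[0,0,0],[0.05,0.05,0],1],[[0,0,0],[0.07,0.08,0],1],[[0,0,0],[0.09,0.1,0],1],[[0,0,0],[0.09,0.1,0],1]]';python3 - <<'E'
from plant import r
import pickle
from h import *
t=r.snapshot("top");c=r.snapshot("scene")
o=np.hstack([cv2.resize(t["image"][180:300,340:500],(400,300),interpolation=2),cv2.resize(c["image"][200:320,150:310],(400,300),interpolation=2)]);cv2.imwrite("pics/e1.png",o[:,:,::-1])
a=blob(c["image"],(5,170,60),(14,255,255),(190,225,225,275));b=blob(t["image"],(5,170,60),(14,255,255),(430,220,490,270))
print(a[0],a[1],b[0],b[1],tri([ray(c,a[0]),ray(t,b[0])]))
p=[blob(i["image"],(20,140,110),(32,255,255),k)[0] for i,k in((c,(260,240,305,280)),(t,(355,230,405,275)))]
print("pad",tri([ray(c,p[0]),ray(t,p[1])]))
E
```

```text
clock: 11.65
tool_pos: [0.4811, 0.0503, 0.2698]
eef_rot: [0.642, 0.767, 0.001, 0.0]
contact_force: [1.2, -0.3, -0.1]
opening: 1.003
clock: 12.05
tool_pos: [0.5664, 0.1593, 0.2697]
eef_rot: [0.641, 0.768, 0.003, -0.001]
contact_force: [-0.4, 0.4, -0.3]
opening: 0.998
[203.53481013 251.70886076] [196 239  17  26 316] [465.13291139 241.00632911] [458 234  15  16 158] (array([ 0.52532474, -0.1800268 ,  0.13659387]), [np.float64(0.0019464105094174104), np.float64(0.0019464105094174314)])
pad (array([ 0.50610084, -0.04194434,  0.07930584]), [np.float64(0.00021717588377342042), np.float64(0.0002171758837734325)])
```

View pics/e1.png

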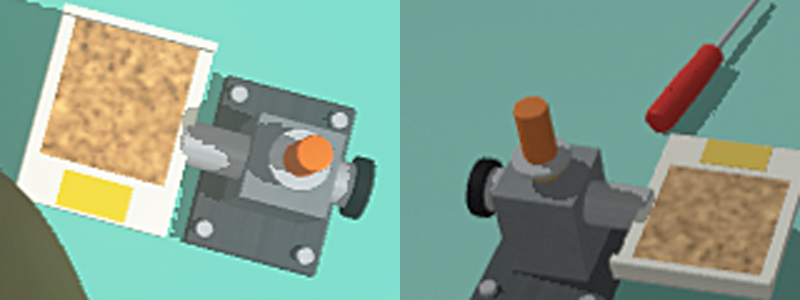

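Run:
```python
from plant import r
from h import *
t=r.snapshot("top");c=r.snapshot("scene")
im=t["image"][225:262,435:485]
hsv=cv2.cvtColor(t["image"],cv2.COLOR_RGB2HSV);V=hsv[...,2].copy();V[hsv[...,1]>60]=0
n,l,s,cc=cv2.connectedComponentsWithStats(((V>150)[225:262,435:485]).astype(np.uint8))
i=1+np.argmax(s[1:,4]);cn=max(cv2.findContours((l==i).astype(np.uint8),0,1)[0],key=cv2.contourArea)
e=cv2.fitEllipse(cv2.convexHull(cn));print(s[i],e)
col=onz(ray(t,np.array(e[0])+[435,225]),.109)
o=t["image"].astype(int);bright=((o[...,0]>200)&(o[...,2]<110)&(o[...,1]<170)).astype(np.uint8)[225:262,435:485]
m=cv2.moments(bright,True);uv=np.array([m["m10"]/m["m00"]+435,m["m01"]/m["m00"]+225]);top=onz(ray(t,uv),.155)
print("collar",col,"disc",uv,m["m00"],top,"tilt",np.degrees(np.arctan(np.linalg.norm((top-col)[:2])/.046)))
for z in(.105,.115,.155):print(z,"top",proj(t,np.array([.522,-.178,z])),"scene",proj(c,np.array([.522,-.178,z])))
b=blob(c["image"],(5,170,60),(14,255,255),(190,225,225,275));pts=b[3][:,0]
for y in range(240,265,4):
    q=pts[abs(pts[:,1]-y)<=1][:,0];print(y,q.min(),q.max(),(q.min()+q.max())/2)
```

```text
[  1   0  44  37 664] ((21.3823299407959, 19.760419845581055), (40.62018966674805, 48.191890716552734), 98.24376678466797)
collar [ 0.52204745 -0.17338974  0.109     ] disc [465.475   240.75625] 160.0 [ 0.52408653 -0.17840084  0.155     ] tilt 6.70776139782024
0.105 top [458.64552278 244.91219001] scene [206.61461399 263.43882067]
0.115 top [459.91784233 244.36749687] scene [205.70558356 259.32290457]
0.155 top [465.29746495 242.06442485] scene [201.9327333  242.24015951]
240 197 205 201.0Traceback (most recent call last):
  File "<stdin>", line 16, in <module>
    return umr_minimum(a, axis, None, out, keepdims, initial, where)
ValueError: zero-size array to reduction operation minimum which has no identity
```

Run:
```python
from plant import r
from h import *
t=r.snapshot("top");c=r.snapshot("scene")
def ax(p,lo,hi,box,X):
    b=blob(p["image"],lo,hi,box);k=np.zeros((480,640),np.uint8);cv2.drawContours(k,[b[3]],-1,1,-1)
    ys=np.arange(b[1][1]+6,b[1][1]+b[1][3]-6);mid=[np.nonzero(k[y])[0].mean() for y in ys]
    s=np.polyfit(ys,mid,1)[0];u=proj(p,X+[0,0,.02])-proj(p,X-[0,0,.02])
    return np.degrees(np.arctan(s)-np.arctan(u[0]/u[1]))
O=((5,170,60),(14,255,255));B=((105,150,60),(125,255,255))
print("scene lean orange",ax(c,*O,(190,225,225,275),np.array([.522,-.178,.135])),"blue ctrl",ax(c,*B,(465,245,500,285),np.array([.590,.295,.115])))
V=cv2.cvtColor(t["image"],cv2.COLOR_RGB2HSV)
b=blob(t["image"],*O,(430,220,490,270));x,y,w,h=b[1][:4]
for yy in range(y-1,y+h+1):print(" ".join(f"{t['image'][yy,xx,0]:3d}" for xx in range(x-2,x+w+2)))
print(x,y)
o=np.hstack([cv2.resize(t["image"][225:263,435:485],(400,304),interpolation=0),cv2.resize(c["image"][230:280,180:245],(400,304),interpolation=0)]);cv2.imwrite("pics/e2.png",o[:,:,::-1])
```

```text
scene lean orange 1.01765130785804 blue ctrl -0.7516922516625971
213 207 205 203 201 203 200 201 185 166 141 141 143 146 148 150 152 153
204 204 200 197 199 190 167 200 235 233 202 171 138 140 143 149 150 147
142 210 207 205 204 201 245 248 246 247 250 250 227 163 138 142 145 146
128 122 125 176 245 247 243 241 241 241 243 245 250 250 197 136 144 146
136 134 152 229 246 241 240 241 241 241 241 242 244 250 248 132 140 145
138 145 207 249 243 241 241 241 241 241 242 242 242 245 248 202 135 144
136 154 233 248 241 241 241 241 242 242 242 242 243 244 250 251 124 143
136 152 231 248 242 241 241 241 242 242 243 242 243 244 248 251 165 138
136 153 233 248 241 241 242 243 242 243 243 243 244 245 248 250 164 138
136 157 235 248 243 242 242 243 243 244 244 243 244 244 249 252 166 138
137 146 211 251 244 243 242 243 243 244 244 244 245 246 251 255 170 140
140 133 166 249 248 244 243 243 244 243 244 244 245 247 253 239 129 141
141 136 146 215 253 247 245 244 244 245 245 246 246 252 255 145 136 144
141 139 133 148 222 251 250 247 246 246 247 248 251 255 230 150 140 146
140 142 142 136 137 190 247 255 250 250 252 252 235 193 191 119 143 145
140 141 142 140 138 130 135 174 183 202 213 181 201 205 195 139 141 147
143 147 146 144 152 163 172 184 199 204 203 205 208 201 166 140 140 152
206 180 177 186 195 204 208 208 208 209 210 210 211 190 137 142 144 163
459 234
```

View pics/e2.png

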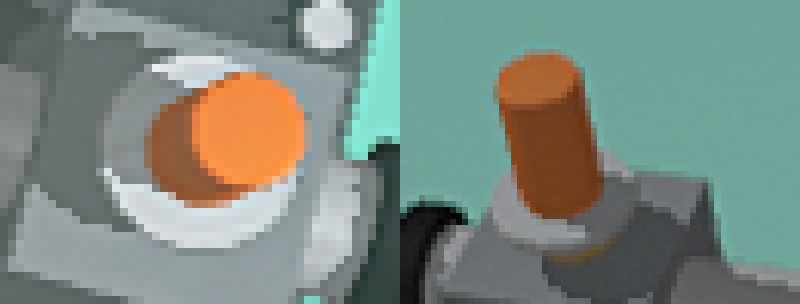

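The enlarged crops show the collar centred on the rim at (460,244) and the grip's top disc at (466,241). Both are within about 1.5 px of the predictions for an upright pin at home. I'll hand in.

```bash
python3 -c "
from plant import r
print(r.get_state()['clock'],r.get_state()['contact_force']);print(r.finish_job())"
```

```text
12.35 [ 0.19626469  0.38038324 -0.57151649]
the job is handed in; nothing more can be done
None
```

I pressed the tray down to its stop, pushed the orange pin home through the brass funnel, let go, and handed the job in at 12.4 s on the robot's clock. No verdict was reported.

**What the last checks showed**
- **Tray:** the yellow pad is 79 mm above the table, against 77 mm expected, so the tray is level within measuring error.
- **Pin:** the middle of the grip measured 136.6 mm up, against 135 mm when home. The grip stands within about 4 mm of the funnel's centre and leans only 1 to 2°.
- **Robot:** it stood clear of everything, with the wrist force close to zero.
- **Forces:** the highest wrist force I read was about 71 N during the tray press, and about 66 N when the pin met the rim. The limit is 120 N.

**What disagreed**
- **Early contact:** the pin met the rim about 6 mm sooner than I had computed, because it had slipped that far in the jaws when lifted. I checked its height in the scene image and seated it again lightly before letting go.
- **Automatic lean estimate:** one read 6.7°, because its colour mask had merged the collar with part of the stand. I set it aside in favour of an enlarged view and the edge measurement.
- **Two-view check:** the final fix on the grip left a mismatch of 1.9 mm between the two cameras, about as large as the stated calibration error.

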